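# Return a dosimeter to the third bay of the charging rack

### The arm

A 6-joint arm with a two-finger parallel gripper is mounted at the origin on the work surface. World frame = base frame: x ahead of the robot, y to its left, z up, the work surface at z = 0. Lengths are in m, angles in rad, forces in N, time in s.
With the tool pointing down it reaches from about 0.275 to 0.75 m from the base axis. Payload 10.2 kg.
Tool frame: the origin (TCP) lies midway between the tips of the shut fingers; the grasp point (between the pads) lies 19 mm behind it (env.hold_point_z is the distance from the TCP to the grasp point, in m); z points along the fingers, y is the line along which they close (so a half turn about z gives the same grasp; the last joint's range is limited). The gripper opens to 85 mm and grips with 20 to 120 N. Pads are 22 mm wide; open, the fingers measure 114 mm over their backs; the gripper's body (76 mm by 85 mm) begins 54 mm behind the grasp point. The pads swing forward as they close: fully open they stand 13 mm farther back than shut.
Start: joints at [1.05, 0.313, 1.498, -0, 1.331, -0.223], TCP at [0.154, 0.502, 0.231] pointing down, gripper open.
Joint ranges: [-2.94, 2.94], [-0.97, 2.17], [0.19, 2.56], [-1.23, 4.37], [0.02, 3.11], [-2.88, 2.88]. Speed limits (rad/s): [2.39, 2.39, 3.01, 3.14, 3.14, 3.14].

### API

Orientations are given as a unit quaternion [x, y, z, w].
In Python, from bench import env, kinematics, monitor, eyes, job gives the robot as it stands. The module is installed in compiled form; this text tells all that it offers. Calls block until the motion is done:
- env.reach(position, orientation): joint-space move of the TCP to a pose.
- env.movel(position, velocity=0.15, frame=None, guard=None): straight line of the TCP; frame=None keeps the orientation; velocity is the mean speed in m/s. With guard (N) it stops when the force on the tool has changed by that much, and returns True; else False.
- env.set_joints(angles): joint-space move.
- env.release() and env.close_gripper(effort=None): open the fingers fully, or close them until they stop; effort is the grip in N (None keeps the last).
- env.hold(seconds).
- kinematics.ik(position, orientation): joint angles nearest the present ones, or None.
- monitor.sense(): the state.
- eyes.grab_frame(name): name is "scene" or "top" or "wrist"; returns a dict with "frame" (400x640x3 uint8, red, green, blue), "mtx" (3x3 intrinsics, pixels), "k1" (the pictures are not rectified: a ray, as slopes to the right and down, at radius r is drawn at 1 + k1 r^2 times it, then the intrinsics apply), "view" (4x4, takes a point from world to camera coordinates). Camera axes: x right, y down, z forward; pixel columns grow to the right and rows downward; lengths in m; the calibration is good to about 2 mm. A picture is of the moment at which its call begins. There is no depth.
A pose or a line that the arm cannot do raises env.MotionError and nothing moves.
- job.hand_in(): hands the job in; it is judged then, once.
The state is a dict: "clock": time; "joints": joint angles; "qvel": joint speeds; "joint_efforts": joint torques, N m; "position": TCP position; "ee_rot": TCP orientation; "contact_force": force on the tool from outside, world axes, zero at the start; "ft_torque": the same for the moment, N m; "finger_gap": opening from 0.0 (shut) to 1.0 (fully open); "gripper_force": force on a finger pad.
Only numpy, scipy, OpenCV 4.12 (cv2) and the standard library are available. Lean on these libraries where they do the work, as an engineer would, in place of code of your own. Each camera call takes 0.05 s, during which the arm holds its last target. There are 200 camera calls.

### The job

In the X-ray plate-reading room, put the loose dosimeter on the return shelf back on charge in the third bay, counted from the tall reader head at one end of the rack. Count the bays off by touch: run a fingertip along the divider tops away from the head, touching the first, the second and then the third divider (each divider closes one bay), then slide the dosimeter with gentle fingertip pushes along the shelf and in between the second and third dividers, until it is fully home against the contact bar. Only push it, never grip it or lift it, leave the docked dosimeters and everything else where they are, and finish clear of everything.

Things in the scene. Friction and masses are not known exactly. Their poses are not given: they have to be found in the camera images.
- rack: Dosimeter charging rack fixed to the bench, six bays in a row. Origin on the bench surface at the middle of the line of bay mouths; x points into the bays (away from the robot, within 0.15 rad of world x), y along the row, z up. Bay centres at y = 160, 96, 32, -32, -96, -160 mm; each is 58 mm clear (56 mm between the beads on top) and 72 mm deep.
- shelf (a point): Middle of the return shelf: the flat steel tray in front of the bays, 5 mm above the bench, no lip, level with the bay floors, so that all sliding is at this height. In the rack's frame it reaches from x = -166 mm to the bay mouths at 0, and y = -242 to 242 mm; this point is at x = -83, y = 0, z = 5 mm.
- contact_bar (a point): Middle of the lower front edge of the contact bar, the flat upright wall that closes all the bays at the back, at rack x = 72, y = 0, z = 5 mm. The bar is 48 mm deep and its top stands 37 mm above the bench.
- head: The reader head: grey end module 120 x 44 mm and 85 mm tall, with a small display on top, at one end of the row of bays (at rack y = +218 or -218 mm, it may be either end). Origin: centre of its underside. Bays and dividers are counted from this end. Fixed.
- endcap: Plain low end block, 120 x 44 mm, 40 mm tall, at the other end of the row. Origin: centre of its underside. Fixed.
- divider1: Upright aluminium divider at rack y = 128 mm, first from the +y end. Rigid, fixed; 73 mm long, 6 mm thick with a round nose at the bay mouth and an 8 mm round bead along its top, which is 40 mm above its origin (45 mm above the bench). Origin: foot of its nose, on the tray top, on the line of bay mouths; x runs along it into the rack.
- divider2: Upright aluminium divider at rack y = 64 mm, second from the +y end. Rigid, fixed; 73 mm long, 6 mm thick with a round nose at the bay mouth and an 8 mm round bead along its top, which is 40 mm above its origin (45 mm above the bench). Origin: foot of its nose, on the tray top, on the line of bay mouths; x runs along it into the rack.
- divider3: Upright aluminium divider at rack y = 0 mm, the middle one, third from either end. Rigid, fixed; 73 mm long, 6 mm thick with a round nose at the bay mouth and an 8 mm round bead along its top, which is 40 mm above its origin (45 mm above the bench). Origin: foot of its nose, on the tray top, on the line of bay mouths; x runs along it into the rack.
- divider4: Upright aluminium divider at rack y = -64 mm, second from the -y end. Rigid, fixed; 73 mm long, 6 mm thick with a round nose at the bay mouth and an 8 mm round bead along its top, which is 40 mm above its origin (45 mm above the bench). Origin: foot of its nose, on the tray top, on the line of bay mouths; x runs along it into the rack.
- divider5: Upright aluminium divider at rack y = -128 mm, first from the -y end. Rigid, fixed; 73 mm long, 6 mm thick with a round nose at the bay mouth and an 8 mm round bead along its top, which is 40 mm above its origin (45 mm above the bench). Origin: foot of its nose, on the tray top, on the line of bay mouths; x runs along it into the rack.
- dosimeter: The loose electronic dosimeter: flat black box 84 mm long (x), 48 wide (y), 19 high, grey face up, on the return shelf, its x within 0.3 rad of the rack's x. Origin: centre of its underside. 80 to 155 g. Fully home it touches the contact bar, its origin 30 mm inside the bay mouth, its near end sticking 12 mm out of the bay. Right end already towards the bays.
- docked_a: A dosimeter of the same kind already docked in the bay at rack y = 160 mm. Leave alone.
- docked_b: A dosimeter of the same kind already docked in the bay at rack y = -96 mm. Leave alone.
- badge: White film-badge holder, 46 x 32 x 9 mm with a steel clip (15 mm high), lying at the +y end of the return shelf. Origin: centre of its underside. Leave alone.
- marker: X-ray side marker, white plastic strip 50 x 26 x 6 mm with a lead disc (9 mm high), lying at the -y end of the return shelf. Origin: centre of its underside. Leave alone.
- mug: White mug, 80 mm across, 95 mm high, on the bench right of the rack. Leave alone.
- spray: Clear disinfectant bottle, 60 mm across, 170 mm high, on the bench left of the rack. Leave alone.
- punch: Black office hole punch, about 130 x 50 mm and 60 mm high, on the bench left of the rack. Leave alone.
- cassette: Imaging-plate cassette 240 x 180 x 15 mm with a teal rim, lying on the bench at the right. Leave alone.

How it is judged:
By the outcome, as a careful person would: the job done as asked, in the order asked, and still so for the second after the job is handed in, with the robot touching nothing.
It also fails if it takes over 72 s, if anything falls off the work surface, if the arm or the gripper's body presses on something with over 40 N, if the wrist force passes 120 N, or if a joint passes its speed limit or range.

## Working session

There is one attempt and no reset: what is moved stays moved. The work goes in short steps, each a Python script; the robot and the scene stay as the last script left them, time stands still between calls to the robot, and variables do not carry over. Pictures are saved under pics/ and viewed, at most 10 in all, crops included, and the job is handed in when it is done.

```bash
mkdir -p pics; ls; cat > h.py <<'E'
import numpy as np, cv2
from bench import env, kinematics, monitor, eyes, job
def ray(f,uv):
    K=f["mtx"];d=np.array([f["k1"],0,0,0,0],float)
    n=cv2.undistortPoints(np.array([[uv]],float),np.array(K,float),d)[0,0]
    V=np.array(f["view"]);R=V[:3,:3];c=-R.T@V[:3,3]
    return c,R.T@np.array([n[0],n[1],1])
def onplane(f,uv,z):
    c,r=ray(f,uv);return c+r*(z-c[2])/r[2]
def proj(f,p):
    V=np.array(f["view"]);return cv2.projectPoints(np.array(p,float).reshape(-1,1,3),cv2.Rodrigues(V[:3,:3])[0],V[:3,3],np.array(f["mtx"],float),np.array([f["k1"],0,0,0,0],float))[0].reshape(-1,2)
def save(f,name): cv2.imwrite("pics/"+name,f["frame"][:,:,::-1])
E
python3 - <<'E'
from h import *
import pickle
for n in("scene","top"):
    f=eyes.grab_frame(n);save(f,n+"0.png");pickle.dump(f,open(n+"0.pkl","wb"));print(n,f["mtx"],f["k1"],f["view"])
print(monitor.sense())
E
```

```text
pics
scene [[500.52087875   0.         326.19360737]
 [  0.         500.52087875 194.56774893]
 [  0.           0.           1.        ]] -0.013640428245534372 [[ 0.51198939  0.85897082  0.00599923 -0.28427681]
 [ 0.71106006 -0.41988817 -0.56399247 -0.40822633]
 [-0.48193407  0.29302398 -0.82575814  1.79906474]
 [ 0.          0.          0.          1.        ]]
top [[429.59062893   0.         316.96002158]
 [  0.         429.59062893 198.21991023]
 [  0.           0.           1.        ]] 0.014832784661767288 [[ 2.46015454e-02 -9.99685185e-01  4.92907064e-03 -3.65441635e-02]
 [-9.77814495e-01 -2.50887194e-02 -2.07964826e-01  5.81634968e-01]
 [ 2.08023020e-01  2.96539400e-04 -9.78123885e-01  1.21763320e+00]
 [ 0.00000000e+00  0.00000000e+00  0.00000000e+00  1.00000000e+00]]
{'clock': 0.1, 'joints': array([ 1.04958397e+00,  3.13400226e-01,  1.49834310e+00,  4.50247332e-06,
        1.33098897e+00, -2.23388258e-01]), 'qvel': array([-0.0014367 , -0.00239105, -0.00185897, -0.00044265,  0.00011079,
        0.00146373]), 'joint_efforts': array([ 1.71432817e-03, -4.12904048e+01, -2.60144949e+01, -3.09958223e-04,
        3.06666378e-03,  1.88273742e-05]), 'position': array([0.1539488 , 0.50169112, 0.23079592]), 'ee_rot': array([ 1.48362816e-01,  9.88932834e-01, -5.29985423e-04, -2.09312926e-04]), 'contact_force': array([ 0.16610249, -0.09802247, -0.49784399]), 'ft_torque': array([ 0.01865045, -0.02255891, -0.01967996]), 'gripper_force': 0.0, 'finger_gap': 1.0064015101747525}
```

View pics/top0.png

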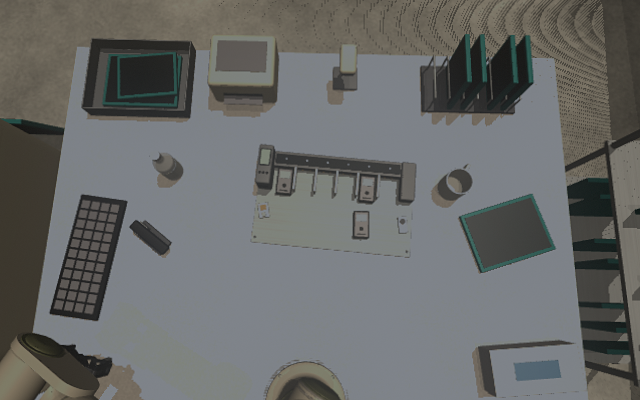

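View pics/scene0.png

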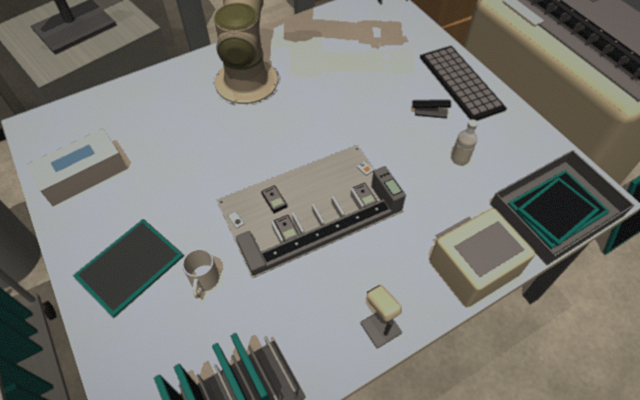

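The top view shows the head at the left (+y) end near (265,165). The loose dosimeter is at (361,224), and the tray's front corners are at about (251,242) and (410,257). The third bay is therefore at rack y=+32. Next I'll get a rough pose and a close wrist look.

```bash
python3 - <<'E'
from h import *
import pickle
f=pickle.load(open("top0.pkl","rb"))
a=onplane(f,(251,242),.005)[:2];b=onplane(f,(410,257),.005)[:2]
d=(a-b);print(a,b,np.linalg.norm(d)); th=np.arctan2(-d[0],d[1]);print("th",th)
ex=np.array([np.cos(th),np.sin(th)]);o=(a+b)/2+.166*ex;print("rack o",o)
print("dosi",onplane(f,(361,219),.024),onplane(f,(362,237),.01))
env.close_gripper()
p=o-.02*ex
for z in(.36,.32,.28):
    try: env.reach([p[0]-.06,p[1],z],[0,1,0,0]);break
    except env.MotionError as e: print(z,e)
f=eyes.grab_frame("wrist");save(f,"w0.png");pickle.dump(f,open("w0.pkl","wb"))
V=f["view"];print(-V[:3,:3].T@V[:3,3],V[:3,:3],monitor.sense()["clock"],monitor.sense()["position"])
E
```

```text
[0.45311414 0.17526896] [ 0.41992313 -0.3075651 ] 0.48397352540084837
th -0.06863409014904003
rack o [ 0.60212781 -0.07753239]
dosi [ 0.52925285 -0.15713185  0.024     ] [ 0.47623969 -0.16180842  0.01      ]
[ 0.45549784 -0.0764625   0.50253969] [[-6.45963898e-04  9.99999582e-01  6.47526468e-04]
 [ 9.64416830e-01  4.51781691e-04  2.64386031e-01]
 [ 2.64385628e-01  7.95269255e-04 -9.64416719e-01]] 3.3917 [ 0.52222554 -0.07551863  0.35993763]
```

View pics/w0.png

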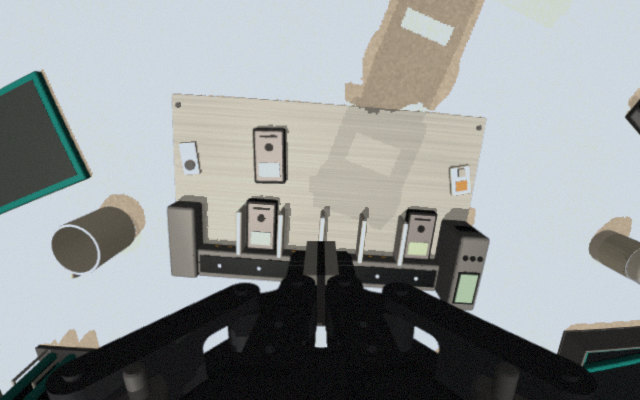

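The wrist view (image up is −x, right is +y) shows tray corners at (172,95) and (485,118). The loose dosimeter is at (270,155), divider noses are near rows 209–222, and the head is on the right.

```bash
python3 - <<'E'
from h import *
import pickle
f=pickle.load(open("w0.pkl","rb"))
im=f["frame"];
a=onplane(f,(485.5,117.5),.005)[:2];b=onplane(f,(172,94.5),.005)[:2]
d=(a-b);print(a,b,np.linalg.norm(d)); th=np.arctan2(-d[0],d[1])
ex=np.array([np.cos(th),np.sin(th)]);ey=np.array([-ex[1],ex[0]]);o=(a+b)/2+.166*ex;print("rack",o,th)
# dosimeter by dark mask
g=im.max(2); m=np.zeros_like(g); m[115:195,235:305]=(g[115:195,235:305]<75)*255
c=max(cv2.findContours(m,cv2.RETR_EXTERNAL,cv2.CHAIN_APPROX_NONE)[0],key=cv2.contourArea)
P=np.array([onplane(f,p,.022)[:2] for p in c[:,0]])
r=cv2.minAreaRect((P*1000).astype(np.float32));print("dosi",r,r[0]@np.c_[ex,ey]-1000*o@np.c_[ex,ey])
# bright divider beads
hsv=im.min(2)
rk=lambda p:(np.array(p)[:2]-o)@np.c_[ex,ey]*1000
for uv in [(239,209),(280,212),(322,212),(362,209),(405,222)]: print(rk(onplane(f,uv,.045)))
for y in range(200,250,12): print(y,[ (x,int(hsv[y,x])) for x in range(230,412) if hsv[y,x]>195 and hsv[y,x]>=hsv[y,x-1] and hsv[y,x]>hsv[y,x+1]])
for n,p in dict(d5=(0,-.128,.045),d4=(0,-.064,.045),d3=(0,0,.045),d2=(0,.064,.045),d1=(0,.128,.045),d2e=(.073,.064,.045)).items():
    q=o+p[0]*ex+p[1]*ey;print(n,q,proj(f,[*q,p[2]]))
big=cv2.resize(im[85:285,160:490],None,fx=2.4,fy=2.4,interpolation=cv2.INTER_CUBIC)
cv2.imwrite("pics/w0c.png",big[:,:,::-1])
E
```

```text
[0.45403175 0.17855553] [ 0.42083882 -0.30112606] 0.48082866401904195
rack [ 0.60303928 -0.0727447 ] -0.06908771395134759
dosi ((512.2269897460938, -152.18667602539062), (46.04686737060547, 81.7259750366211), 89.3997802734375) [-85.11154621 -85.52147878]
[  -4.7611413  -126.75126084]
[ -4.38928834 -64.82802333]
[-8.79320236 -1.80227411]
[-17.64064589  57.75084447]
[ -1.64057396 125.50523056]
200 []
212 []
224 [(238, 208), (280, 207), (322, 208), (364, 206)]
236 [(237, 207), (252, 207), (254, 207), (259, 206), (261, 207), (264, 207), (266, 206), (268, 207), (279, 207), (321, 208), (362, 207), (403, 205)]
248 [(238, 206), (279, 208), (361, 208), (401, 206)]
d5 [ 0.59420308 -0.20043935] [[238.17455532 211.96482843]]
d4 [ 0.59862118 -0.13659202] [[280.44482823 214.81617105]]
d3 [ 0.60303928 -0.0727447 ] [[322.77761308 217.63885782]]
d2 [ 0.60745737 -0.00889738] [[364.87706611 220.4137549 ]]
d1 [0.61187547 0.05494994] [[406.45625451 223.12231221]]
d2e [ 0.68028323 -0.01393677] [[359.87186176 264.18655868]]
```

View pics/w0c.png

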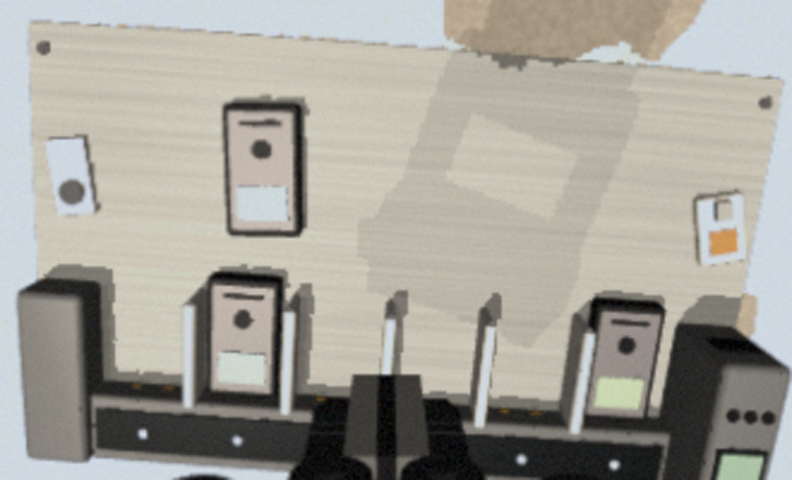

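The five dividers agree with the fitted rack frame to about 1 px. The dosimeter is at rack (−85,−85.5) mm and nearly aligned. I'll count off the dividers by touch now.

```bash
cat >> h.py <<'E'
th=-0.0691; O=np.array([.6030,-.0727]); EX=np.array([np.cos(th),np.sin(th)]);EY=np.array([-EX[1],EX[0]])
Q=[-np.sin(th/2)*1.0, np.cos(th/2),0,0]   # Rz(th)*Ry(pi)
def W(x,y,z): return [*(O+x/1000*EX+y/1000*EY),z/1000]   # rack mm -> world
def rackmm(p): d=np.array(p)[:2]-O; return d@EX*1000,d@EY*1000
def mv(x,y,z,v=.15,guard=None):
    r=env.movel(W(x,y,z),velocity=v,guard=guard); s=monitor.sense()
    print("at",np.round([*rackmm(s["position"]),s["position"][2]*1000],1),"F",np.round(s["contact_force"],1),r,"t",round(s["clock"],1)); return r
E
python3 - <<'E'
from h import *
env.reach(W(30,128,90),Q)
mv(30,128,58,.1)
for y in(128,64,0):
    if y<128: mv(30,y,56,.12)
    hit=mv(30,y,41,.02,guard=2.5)
    z=monitor.sense()["position"][2]
    if not hit or abs(z-.045)>.005: print("BAD",y,z); break
    mv(30,y,56,.08)
else: mv(30,0,100)
E
```

```text
at [ 30.2 127.8  58.5] F [ 0.3 -0.2  0.9] False t 5.1
at [ 29.9 128.   45. ] F [-1.7  0.6  6. ] True t 5.7
at [ 30.3 128.   56.6] F [ 0.5 -0.4 -0.4] False t 6.0
at [29.9 64.3 55.9] F [ 0.4 -0.  -0.2] False t 6.7
at [29.9 64.2 45. ] F [-0.8 -0.4  4.9] True t 7.3
at [30.3 64.  56.6] F [ 0.4 -0.5 -0.3] False t 7.6
at [29.9  0.3 55.9] F [0.3 0.7 0.2] False t 8.3
at [29.9  0.2 45. ] F [0.6 0.6 3.7] True t 8.8
at [30.3 -0.1 56.5] F [-0.5 -0.6 -1. ] False t 9.1
at [29.8  0.  99.4] F [-0.2  0.1 -0.5] False t 9.6
```

All three touches landed at z=45 mm, in order. Next is the side push.

```bash
cat >> h.py <<'E'
def look(name):
    env.reach([.522,-.0755,.36],[0,1,0,0]); env.hold(.2)
    f=eyes.grab_frame("wrist");save(f,name);im=f["frame"]
    g=im.max(2);m=np.zeros_like(g)
    best=None
    pts=proj(f,[W(-166,-180,5),W(-3,-180,5),W(-3,180,5),W(-166,180,5)])
    cv2.fillConvexPoly(m,pts.astype(np.int32),255); m&=((g<75)*255).astype(np.uint8)
    for c in cv2.findContours(m,cv2.RETR_EXTERNAL,cv2.CHAIN_APPROX_NONE)[0]:
        if cv2.contourArea(c)<300: continue
        P=np.array([rackmm(onplane(f,p,.022)) for p in c[:,0]],np.float32)
        r=cv2.minAreaRect(P);print("blob",np.round(r[0],1),np.round(r[1],1),round(r[2],1))
E
python3 - <<'E'
from h import *
mv(-86,-140,100,.25)
mv(-86,-140,11,.12)
mv(-86,-28,11,.05)
mv(-86,-34,11,.05); mv(-86,-34,90)
look("w1.png"); print(monitor.sense()["clock"])
E
```

```text
at [ -85.6 -139.2   99.6] F [0.4 0.2 0.4] False t 10.4
at [ -85.5 -140.1   11.6] F [-0.6  0.3  0.4] False t 11.3
at [-86.  -28.1  11. ] F [-0.7  0.7  0.5] False t 13.7
at [-86.  -34.4  11. ] F [ 1.1  0.6 -0.1] False t 14.0
at [-86.5 -33.8  89.2] F [ 0.4  0.4 -0.3] False t 14.7
15.9667
```

View pics/w1.png

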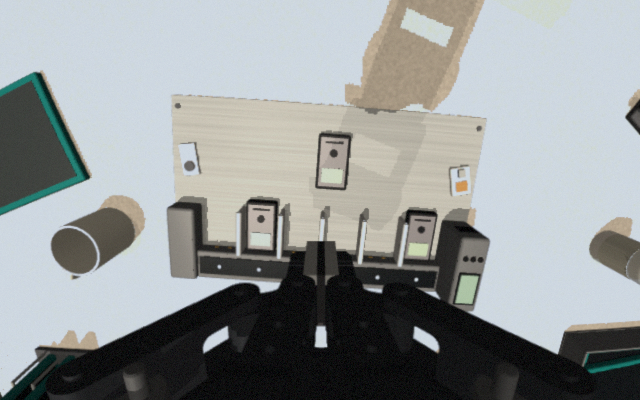

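The dosimeter now sits at about (334,161) and is still close to aligned. The contour was broken, so I'll close the mask gaps and re-measure from the saved picture.

```bash
python3 - <<'E'
s=open("h.py").read()
s=s.replace("    for c in cv2.find","    m=cv2.morphologyEx(m,cv2.MORPH_CLOSE,np.ones((5,5),np.uint8))\n    for c in cv2.find")
s=s.replace("    env.reach([.522,-.0755,.36],[0,1,0,0]); env.hold(.2)\n    f","    if move: env.reach([.522,-.0755,.36],[0,1,0,0]); env.hold(.2)\n    f").replace("def look(name):","def look(name,move=True):").replace("g<75","g<90")
open("h.py","w").write(s)
E
python3 -c "
from h import *
look('w1b.png',False)"
```

```text
blob [-83.6   9.2] [47.1 84.2] 89.7
```

```bash
python3 - <<'E'
from h import *
mv(-84,-45,90,.25); mv(-84,-45,11,.12); mv(-84,-6,11,.05); mv(-84,-16,11,.08); mv(-84,-16,60)
mv(-155,32,60,.25); mv(-155,32,11,.12); mv(-100,32,11,.05,guard=6); mv(-108,32,11,.08); mv(-108,32,90)
look("w2.png")
E
```

```text
at [-83.4 -45.1  91.1] F [ 0.3 -0.3  0.5] False t 17.3
at [-83.5 -45.2  11.7] F [-0.1 -0.  -0.8] False t 18.1
at [-84.   -6.1  10.9] F [-0.6 -0.4 -0.2] False t 19.0
at [-84.  -16.8  11. ] F [ 0.2 -0.3 -0.4] False t 19.3
at [-84.3 -15.9  59.6] F [ 0.4  0.2 -0.5] False t 19.8
at [-155.2   32.2   59.5] F [ 0.2 -0.1 -0.1] False t 20.2
at [-154.5   31.7   11.1] F [ 0.2 -0.3 -0.1] False t 20.8
at [-100.2   32.    11. ] F [-0.4 -0.3 -0.3] False t 22.1
at [-108.2   32.    11.1] F [-0.4  0.1 -0.5] False t 22.3
at [-108.3   32.1   89.3] F [0.8 0.4 0.3] False t 23.0
blob [-48.8  32.1] [83.3 48.1] 4.0
```

View pics/w2.png

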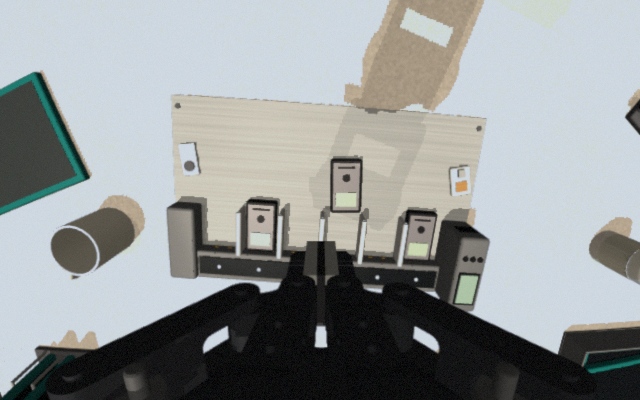

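The dosimeter is centred at the bay mouth (346,185) with about +4° of yaw. I'll push slightly off-centre towards +y to square it, then look again.

```bash
python3 - <<'E'
from h import *
mv(-118,38,90,.25); mv(-118,38,11,.12); mv(-78,38,11,.05,guard=6); mv(-86,38,11,.08); mv(-86,38,90)
look("w3.png")
E
```

```text
at [-117.3   37.8   91. ] F [0.5 0.3 1.1] False t 25.6
at [-117.5   37.9   11.7] F [ 0.4  0.  -0.2] False t 26.4
at [-78.2  38.   10.9] F [ 0.3 -0.4  0.6] False t 27.3
at [-86.2  38.   11.1] F [-0.3  0.1 -0. ] False t 27.6
at [-86.4  38.1  89.3] F [ 0.1 -0.1 -0.3] False t 28.2
```

View pics/w3.png

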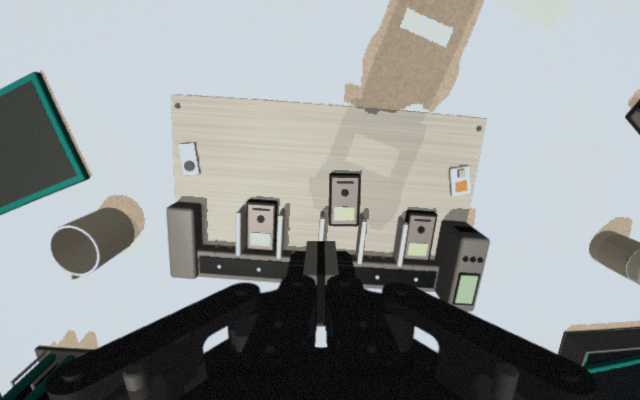

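It has entered the bay: rear edge at row ~172, centre ~(345,199). I'll measure the edges from the saved image.

```bash
python3 - <<'E'
from h import *
import pickle
f=pickle.load(open("w0.pkl","rb")) # same viewing pose
im=cv2.imread("pics/w3.png"); g=im.max(2)
L=[];R=[]
for r in range(178,210):
    xs=[x for x in range(322,372) if g[r,x]<90]
    L.append(rackmm(onplane(f,(min(xs),r),.024)));
    k=[x for x in xs if x<364]; R.append(rackmm(onplane(f,(max(k),r),.024)))
L,R=np.array(L),np.array(R)
for n,E_ in(("L",L),("R",R)):
    p=np.polyfit(E_[:,0],E_[:,1],1);print(n,p, np.polyval(p,[-66,-24,0]))
T=np.array([rackmm(onplane(f,(x,[r for r in range(160,190) if g[r,x]<90][0]),.024)) for x in range(335,357)])
print("rear",np.polyfit(T[:,1],T[:,0],1),T[:,0].mean())
E
```

```text
L [0.02706634 8.53079555] [6.74441697 7.88120334 8.53079555]
R [ 0.05650662 56.09407791] [52.36464074 54.73791894 56.09407791]
rear [-5.86522805e-02 -6.50334405e+01] -66.79265341627107
```

```bash
python3 - <<'E'
from h import *
mv(-95,36,90,.25); mv(-95,36,11,.12); mv(-35,36,11,.05,guard=5)
mv(-18,36,11,.025,guard=4)
s=monitor.sense();print(s["contact_force"])
E
```

```text
at [-94.4  35.8  91. ] F [-0.4 -0.5  0.3] False t 30.8
at [-94.5  35.9  11.7] F [-0.4  0.   0.5] False t 31.6
at [-35.1  36.   11. ] F [-0.5 -0.3  0.4] False t 33.0
at [-25.7  36.2  10.5] F [ 0.1 -0.5  1. ] True t 33.4
[ 0.14072    -0.53409674  0.98359267]
```

```bash
python3 - <<'E'
from h import *
for y in(36,30,33):
    mv(-34,y,11,.08); mv(-19,y,11,.02,guard=6)
mv(-40,33,11,.08); mv(-40,33,90)
look("w4.png")
im=cv2.imread("pics/w4.png")[150:290,300:450]; cv2.imwrite("pics/w4c.png",cv2.resize(im,None,fx=4,fy=4,interpolation=cv2.INTER_CUBIC))
E
```

```text
at [-34.  36.  11.] F [ 0.3 -0.3  0.2] False t 33.7
at [-25.6  36.2  10.5] F [ 0.3  0.1 -0.7] True t 34.2
at [-34.   29.8  11. ] F [-0.2 -0.7 -0.7] False t 34.5
at [-25.2  30.2  10.5] F [-0.5 -0.8 -0.1] True t 35.0
at [-34.   33.1  11. ] F [ 0.3 -0.9 -0.1] False t 35.2
at [-25.3  33.1  10.5] F [ 0.3 -0.6  0.6] True t 35.8
at [-39.8  33.   11.1] F [-0.3 -0.2 -0.3] False t 36.1
at [-40.3  33.1  89.2] F [-0.  -0.8  0.5] False t 36.8
```

View pics/w4c.png

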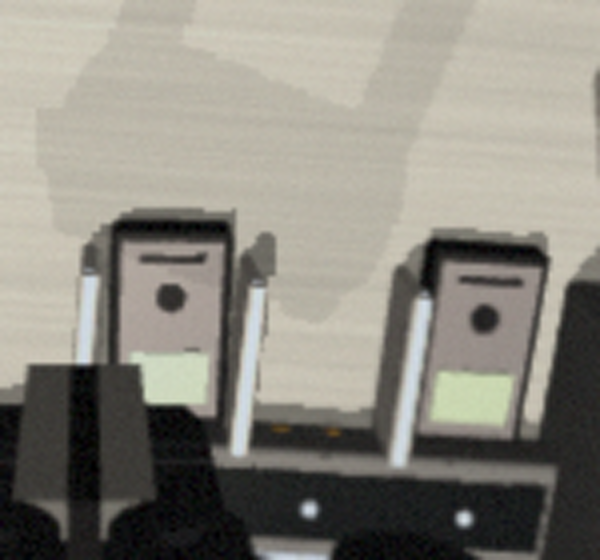

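The loose dosimeter is in bay 3, its rear edge at (115,222)–(232,224) in the crop, next to docked_a's at (432,240)–(548,255). I'll compare their rack x with the docked units.

```bash
python3 - <<'E'
from h import *
import pickle
f=pickle.load(open("w0.pkl","rb"));g=cv2.imread("pics/w4.png").max(2).astype(float)
for n,a,b in(("b",251,275),("loose",332,356),("a",410,433)):
    T=[]
    for x in range(a,b):
        for r in range(190,220):
            if g[r,x]<70:
                s=r-(70-g[r,x])/(g[r-1,x]-g[r,x]); T.append(rackmm(onplane(f,(x,s),.022)));break
    T=np.array(T);print(n,len(T),np.median(T[:,0]),T[:,1].mean(),np.polyfit(T[:,1],T[:,0],1)[0])
E
```

```text
b 24 -16.165630687597144 -95.56091687922982 -0.0011550587913924423
loose 24 -16.59053170210168 31.528976319550623 -0.051038099375264
a 23 -15.947197682662534 155.24480436809858 0.002065488459151098
```

The depth matches the docked units, but about 3° of yaw remains, so one corner isn't flush. I'll push the +y half of the rear end.

```bash
cat >> h.py <<'E'
def rear(name):
    look(name); import pickle
    f=pickle.load(open("w0.pkl","rb"));g=cv2.imread("pics/"+name).max(2).astype(float)
    for n,a,b in(("b",251,275),("loose",332,358),("a",410,433)):
        T=[]
        for x in range(a,b):
            for r in range(190,220):
                if g[r,x]<70:
                    T.append(rackmm(onplane(f,(x,r-(70-g[r,x])/(g[r-1,x]-g[r,x])),.022)));break
        T=np.array(T);print(n,len(T),np.round([np.median(T[:,0]),np.polyfit(T[:,1],T[:,0],1)[0]],3))
E
python3 - <<'E'
from h import *
mv(-45,45,90,.25); mv(-45,45,11,.12); mv(-32,45,11,.05)
mv(-19,45,11,.02,guard=7)
mv(-32,45,11,.08)
mv(-19,45,11,.02,guard=10)
mv(-40,45,11,.08); mv(-40,45,90)
rear("w5.png")
E
```

```text
at [-44.5  44.8  91.2] F [-0.1 -0.5  0.7] False t 39.3
at [-44.4  44.9  11.8] F [-0.   1.5  0.1] False t 40.1
at [-31.8  45.   11.1] F [ 0.4 -0.2  0.2] False t 40.5
at [-25.7  45.3  10.5] F [-0.5 -0.3 -0.2] True t 41.0
at [-32.1  45.   11. ] F [-0.5 -0.6 -0.6] False t 41.2
at [-25.5  45.3  10.4] F [0.  0.5 0.3] True t 41.7
at [-39.8  45.   11.1] F [ 0.5 -0.5  0. ] False t 42.0
at [-40.3  45.1  89.2] F [ 0.3 -0.4  0.2] False t 42.7
b 24 [-16.189  -0.   ]
loose 26 [-16.387  -0.041]
a 23 [-1.5959e+01  4.0000e-03]
```

Yaw is barely shrinking, because the stiff contact trips the guard at once. I'll nudge the protruding rear sideways towards divider 2 to square it, then seat it.

```bash
python3 - <<'E'
from h import *
mv(-17,-25,90,.25); mv(-17,-25,11,.12)
mv(-17,-3.5,11,.03,guard=4)
mv(-17,-14,11,.08); mv(-17,-14,90,.2)
rear("w6.png")
E
```

```text
at [-16.5 -25.1  91.3] F [-0.3  0.6 -0.2] False t 45.3
at [-16.5 -25.1  11.9] F [1.1 0.5 0.9] False t 46.1
at [-17.   -3.6  11. ] F [ 0.6 -0.5 -0.8] False t 47.0
at [-17.  -14.8  11. ] F [-0.1 -0.1 -0.2] False t 47.2
at [-17.4 -13.8  89.3] F [-0.3 -0.3 -0.4] False t 47.8
b 24 [-1.6215e+01 -2.0000e-03]
loose 26 [-1.5859e+01 -1.3000e-02]
a 23 [-1.5989e+01  4.0000e-03]
```

```bash
python3 - <<'E'
from h import *
mv(-45,38,90,.25); mv(-45,38,11,.15); mv(-30,38,11,.06)
mv(-19,38,11,.015,guard=6)
mv(-40,38,11,.08); mv(-40,38,90,.2)
rear("w7.png"); print(monitor.sense()["clock"])
im=cv2.imread("pics/w7.png")[85:285,160:490]; cv2.imwrite("pics/w7c.png",cv2.resize(im,None,fx=2.4,fy=2.4,interpolation=cv2.INTER_CUBIC))
E
```

```text
at [-44.4  37.7  91.2] F [ 0.3 -0.5  0.4] False t 50.4
at [-44.3  37.8  12.1] F [0.8 0.  0.3] False t 51.0
at [-29.8  38.   11.4] F [-0.6  0.1  0.1] False t 51.4
at [-24.5  38.2  10.5] F [-0.4 -0.5  0.3] True t 51.9
at [-39.8  37.9  11.1] F [-0.1  0.2 -0.1] False t 52.3
at [-40.1  38.   89.4] F [0.5 0.3 0.6] False t 52.8
b 24 [-1.6178e+01 -1.0000e-03]
loose 26 [-1.5671e+01 -9.0000e-03]
a 23 [-1.5983e+01  4.0000e-03]
54.1417
```

View pics/w7c.png

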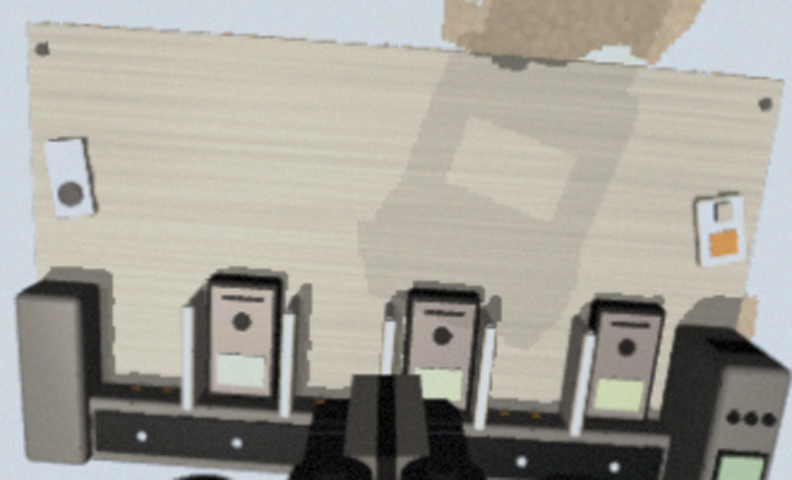

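The dosimeter (442,340 in the crop) is square in bay 3. Its near end lines up with both docked units to within 0.5 mm, nothing else has moved, and the arm is clear at z=0.36 m.

```bash
python3 -c "
from h import *
print(job.hand_in())"
```

```text
the job is handed in; nothing more can be done
None
```

I touched the first three dividers in order from the head, pushed the loose dosimeter home in the third bay level with the docked ones, and handed the job in at about 54 s with the arm clear of everything; the hand-in gave no verdict.

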